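# Index the sloping cassette carousel and load the last cassette

## Task

By the bar handle on its hub, turn the sloping carousel until its one empty compartment has clicked into place at the front, over the dark pointer tab. Then put the tissue cassette that lies on the cabinet top into that compartment so that it lies flat on its floor, and leave everything else standing where it is.

Things in the scene. Friction and masses are not known exactly. Their poses are not given: they have to be found in the camera images.
- wheel (a joint): angle of the carousel's wheel, rad, growing counter-clockwise looking down on it. Click stops at 0, 1.047, 2.094; a wheel let go within about 0.4 rad of a stop is pulled into it (about 0.1 N m), and it turns either way past them; hard end stops at -0.25 and 2.36. At 2.094 the empty compartment is at the front, over the pointer. Starts at or between the stops 0 and 1.047, mostly at one
- carousel: fixed stand of the carousel: white foot plate 280 x 200 x 16 mm, leaning column, mast with a lamp behind. Origin on the cabinet top, z up, -x to its front. The wheel's axis passes 100 mm above the origin and leans 30 deg from vertical toward the front
- wheel_center (a point): centre of the wheel's underside, on its axis, 100 mm above the carousel's origin; turns with the wheel, z along its axis. The wheel is a grey dish, 270 mm diameter, rim 22 mm high, floor 6 mm thick; hub of radius 30 mm, 36 mm high over the underside. Six walls, 4 mm thick and 14 mm high over the floor, make six 60 deg compartments; five hold two cassettes each, fixed in place
- pointer (a point): dark pointer tab on the stand, just below the lowest, foremost point of the wheel's rim: the front position of a compartment
- lamp (a point): middle of the underside of the fixed lamp head, 85 mm (front to back) x 140 mm, 380 mm above the cabinet top. It hangs over the wheel from 15 mm in front of the carousel's origin to 70 mm behind, so that a gripper cannot stand upright over the bar handle: come in along the wheel's leaning axis
- bar: bar handle fixed across the top of the wheel's hub, dark steel, 56 mm long, 14 mm thick, 30 mm high; it turns with the wheel. Origin at the middle of the bar, on the wheel's axis, 15 mm above the hub's top; x along the bar, y across its thickness, z along the wheel's axis, outward and up
- empty_bay: the one empty compartment; turns with the wheel. Origin in the middle of its floor, 85 mm from the wheel's axis; x radially outward, z out of the floor along the wheel's axis. It reaches from x = -55 mm (hub) to +46 mm (rim) and is 44 mm wide at x = -43 mm, 94 mm at x = 0, wider toward the rim
- loose_cassette: white perforated tissue cassette, 28 x 40 x 7 mm, 15 g, lying flat on the cabinet top to the right of the carousel. Origin at the centre of its underside; x along its 28 mm width, y along its 40 mm length, z up
- vial: small specimen vial with a red lid, 46 mm diameter, 73 mm high, a bystander; origin at the centre of its underside
- jar_one: specimen jar with a red lid, 66 mm diameter, 84 mm high, a bystander; origin at the centre of its underside
- jar_two: another specimen jar with a red lid, 66 mm diameter, 84 mm high, a bystander; origin at the centre of its underside
- cup: white lidded specimen cup, 74 mm diameter, 86 mm high, a bystander; origin at the centre of its underside
- bucket: white and blue lidded bucket, 112 mm diameter, 88 mm high, a bystander; origin at the centre of its underside
- forceps: steel forceps lying flat, 136 mm long, 18 mm wide, 11 mm high, a bystander; origin at the centre of its underside
- marker: white marker pen with a black cap lying flat, 136 mm long, 11 mm thick, a bystander; origin at the centre of its underside

How it is judged:
By the outcome, as a careful person would: the job done as asked, in the order asked, and still so for the second after the job is handed in, with the robot touching nothing.
It also fails if it takes over 72 s, if anything falls off the work surface, if the arm or the gripper's body presses on something with over 40 N, if the wrist force passes 120 N, or if a joint passes its speed limit or range.

## Robot

A 7-joint arm with a two-finger parallel gripper is mounted at the origin on a cart in front of the work surface, level with it; the furniture and walls round the work are solid. World frame = base frame: x ahead of the robot, y to its left, z up, the work surface at z = 0. Lengths are in m, angles in rad, forces in N, time in s.
With the tool pointing down it reaches from about 0.425 to 0.875 m from the base axis. Payload 9.9 kg.
Tool frame: the origin (TCP) lies at the very end of the fingers, on their centre line; the grasp point (between the pads) lies 19 mm behind it; z points along the fingers, y is the line along which they close (so a half turn about z gives the same grasp; the last joint's range is limited). The gripper opens to 85 mm and grips with 20 to 120 N. Pads are 22 mm wide; open, the fingers measure 114 mm over their backs; the gripper's body (76 mm by 85 mm) begins 54 mm behind the grasp point. The pads swing forward as they close: fully open they stand 13 mm farther back than shut.
Start: joints at [1.236, 0.576, 0.025, 1.437, -0.015, 1.129, -0.057], TCP at [0.168, -0.654, 0.195] pointing down, gripper open.
Joint ranges: [-2.76, 2.76], [-0.34, 2.15], [-1.52, 1.57], [0.19, 2.46], [-1.09, 4.23], [0.17, 1.99], [-2.82, 2.82]. Speed limits (rad/s): [2.22, 2.22, 3.01, 3.01, 3.14, 3.14, 3.14].

## Interface

Orientations are given as a 3x3 rotation matrix whose columns are the frame's x, y, z axes.
In Python, from plant import * gives the robot as it stands.
- The arm moves only by the shell command python3 -m jog 'ROWS'. ROWS is text: rows parted by semicolons, each of 7 numbers parted by spaces: the shift along the tool's x, y, z in m, then the turn, a rotation vector about the tool's x, y, z in degrees, then the finger opening in m, from 0 to 0.0854. In form: tx ty tz rx ry rz grip; .... A call has 1 to 12 rows; each row is the pose to reach, as a shift and turn from the pose commanded when the call began, along the tool's axes at that moment; what a row does not reach only later rows make up. A row lasts 1/8 s, in which the tool goes at most 62.5 mm and 10.7 degrees, less where a joint would pass 70% of its speed; a pose out of reach is approached as far as the arm can. A call with a gripper value outside its range is refused whole. The fingers move at their own pace and stop on an object; the grip force is fixed at half the most. Time passes only in rows, so rows that repeat a pose let the fingers close. It gives the time, the measured TCP pose, the force, the opening and the grip force at its end, in the units of the state.
- get_obs(): the state, without advancing time (a new reading comes with each control period).
- get_image(name): name is "scene" or "top" or "wrist"; returns a dict with "image" (384x512x3 uint8, red, green, blue), "camera_matrix" (3x3 intrinsics, pixels), "eye" and "attitude" of the camera in the world; the wrist camera has in their place "hand_eye" (4x4, takes a point from camera to tool coordinates, whose origin is the TCP and whose axes are the flange's). Camera axes: x right, y down, z forward; pixel columns grow to the right and rows downward; lengths in m; the calibration is good to about 2 mm. A picture is of the moment at which its call begins: read the wrist's pose just before it. There is no depth.
- job_done(): hands the job in; it is judged then, once.
Trained networks look in the newest picture that a camera, given by its name, has taken for a name from the list of things; names that differ only in an ending like _2 or _b are one class to them, and where a whole thing is asked for, a point or a joint stands for the part that bears it (a point fixed in the world has none). Each returns a list of dicts, best first, with "score" (0 to 1); they miss things now and then, are a little off and sometimes report something else, mostly with a low value. They report only what shows in the picture. A call takes as long as a camera call.
- trace(thing, camera): "mask" (384x512 bool, what is visible of it) and "bbox" ([left, top, right, bottom] in pixels, round what is visible of it).
The state is a dict: "t": time; "qpos": joint angles; "joint_velocities": joint speeds; "joint_torque": joint torques, N m; "position": TCP position; "tool_rot": TCP orientation; "ft_force": force on the tool from outside, world axes, zero at the start; "torque": the same for the moment, N m; "gripper_width": finger opening in m; "grasp_force": force on a finger pad.
Only numpy, scipy, OpenCV 4.12 (cv2) and the standard library are available. Lean on these libraries where they do the work, as an engineer would, in place of code of your own. Each camera call takes 0.05 s, during which the arm holds its last target. There are 200 camera calls.

## Working session

There is one attempt and no reset: what is moved stays moved. The work goes in short steps, Python scripts to look and compute and a shell command to move; the robot and the scene stay as the last step left them, time stands still between calls to the robot, and variables do not carry over. Pictures are saved under pics/ and viewed, at most 10 in all, crops included, and the job is handed in when it is done.

```bash
ls; mkdir -p pics
python3 - <<'E'
from plant import *
import cv2,numpy as np
o=get_obs();print({k:np.round(v,3).tolist() for k,v in o.items()})
for n in["scene","top"]:
    d=get_image(n);cv2.imwrite(f"pics/{n}0.png",cv2.resize(d["image"][:,:,::-1],(800,600)))
    print(n,np.round(d["camera_matrix"],1).tolist(),np.round(d["eye"],3).tolist(),np.round(d["attitude"],3).tolist())
    for t in["loose_cassette","bar","carousel","empty_bay","wheel"]:
        for r in trace(t,n)[:3]:
            ys,xs=np.nonzero(r["mask"]);print(t,round(r["score"],2),np.round(r["bbox"]).tolist(),xs.mean().round(1),ys.mean().round(1),len(xs))
E
```

```text
pics
{'t': 0.0, 'qpos': [1.236, 0.577, 0.025, 1.438, -0.015, 1.129, -0.056], 'joint_velocities': [0.001, 0.001, -0.001, 0.001, -0.0, 0.001, -0.001], 'joint_torque': [0.001, -76.575, 2.251, -28.598, 0.015, 0.013, -0.0], 'position': [0.167, -0.653, 0.194], 'tool_rot': [[0.969, 0.248, -0.0], [0.248, -0.969, 0.002], [-0.0, -0.002, -1.0]], 'ft_force': [-0.638, 0.216, 0.086], 'torque': [0.001, -0.005, -0.017], 'grasp_force': 0.0, 'gripper_width': 0.086}
scene [[414.0, 0.0, 255.0], [0.0, 414.0, 190.9], [0.0, 0.0, 1.0]] [-0.106, 0.888, 0.933] [[-0.775, -0.396, 0.492], [-0.632, 0.496, -0.596], [-0.008, -0.773, -0.635]]
bar 0.54 [240.0, 177.0, 256.0, 188.0] 246.4 182.2 105
carousel 0.67 [181.0, 95.0, 282.0, 241.0] 229.6 184.2 7414
empty_bay 0.62 [246.0, 205.0, 260.0, 222.0] 250.8 213.1 151
empty_bay 0.17 [201.0, 157.0, 277.0, 229.0] 239.5 191.7 4098
top [[364.1, 0.0, 259.6], [0.0, 364.1, 195.4], [0.0, 0.0, 1.0]] [0.281, 0.244, 1.188] [[0.019, -0.989, 0.146], [-1.0, -0.022, -0.019], [0.022, -0.145, -0.989]]
loose_cassette 0.64 [338.0, 187.0, 356.0, 200.0] 345.9 193.2 121
bar 0.41 [283.0, 155.0, 302.0, 157.0] 290.8 156.6 91
carousel 0.66 [237.0, 66.0, 327.0, 203.0] 285.4 140.7 7987
empty_bay 0.8 [260.0, 165.0, 281.0, 185.0] 269.1 174.7 246
wheel 0.95 [243.0, 117.0, 331.0, 199.0] 285.9 158.2 4880
```

Run:
```python
import cv2
a=cv2.imread("pics/scene0.png");b=cv2.imread("pics/top0.png")
# original px crops: scale 1.5625
import numpy as np
c=cv2.resize(a[140:400,240:540],(800,600*800//800))
d=cv2.resize(b[90:390,330:730],(800,600))
cv2.imwrite("pics/s1.png",cv2.resize(a[130:430,220:620],(800,600)));cv2.imwrite("pics/t1.png",d)
```

```text
(no output)
```

View pics/t1.png

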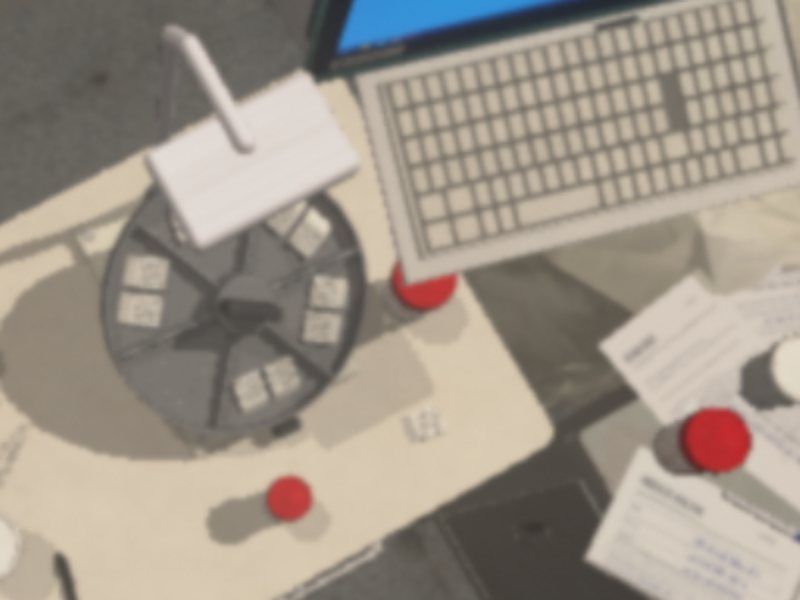

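View pics/scene0.png

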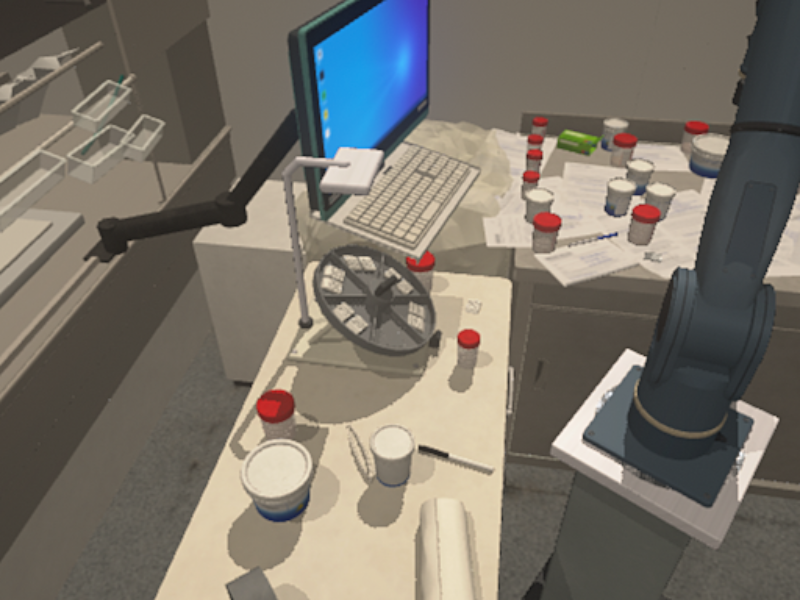

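The top crop shows the carousel: pointer at (285,427), hub bar at (250,310), empty bay at the lower left about 60° before the front, cassette at (424,425). The scene view shows the pointer at (434,340) and the vial at (468,345). I'll fit the stand pose from these.

```bash
cat > h.py <<'E'
import numpy as np,cv2
from plant import *
from scipy.optimize import least_squares
from scipy.spatial.transform import Rotation as R
def cam(n):
    o=get_obs(); d=get_image(n); K=d["camera_matrix"]
    if n=="wrist":
        T=np.eye(4);T[:3,:3]=o["tool_rot"];T[:3,3]=o["position"];T=T@np.array(d["hand_eye"]);A,e=T[:3,:3],T[:3,3]
    else: A,e=np.array(d["attitude"]),np.array(d["eye"])
    return dict(img=d["image"],K=np.array(K),A=A,e=e)
def proj(c,P):
    q=(np.atleast_2d(P)-c["e"])@c["A"]; q=q@c["K"].T; return q[:,:2]/q[:,2:]
def ray(c,u): 
    return c["A"]@np.linalg.solve(c["K"],[u[0],u[1],1.])
def onz(c,u,z):
    d=ray(c,u); return c["e"]+d*(z-c["e"][2])/d[2]
def tri(cs,us):
    M=0;b=0
    for c,u in zip(cs,us):
        d=ray(c,u);d/=np.linalg.norm(d);Q=np.eye(3)-np.outer(d,d);M=M+Q;b=b+Q@c["e"]
    return np.linalg.solve(M,b)
def stand(x,y,yaw):  # world pose of carousel
    return R.from_euler('z',yaw).as_matrix(),np.array([x,y,0])
def wheel(x,y,yaw):  # zero-frame of wheel: x front-down(-x stand), z axis
    Rs,p=stand(x,y,yaw); z=np.array([-.5,0,np.sqrt(.75)]);f=np.array([-np.sqrt(.75),0,-.5])
    return Rs@np.c_[f,np.cross(z,f),z],p+[0,0,.1]
E
cat > fit.py <<'E'
from h import *
cs={n:cam(n) for n in["scene","top"]}
masks={}
for n in cs: 
    m=[r for r in trace("wheel",n) if r["score"]>.3]
    if m: masks[n]=m[0]["mask"]
a=np.linspace(0,2*np.pi,72,endpoint=False)
rim=np.r_[np.c_[.135*np.cos(a),.135*np.sin(a),0*a],np.c_[.135*np.cos(a),.135*np.sin(a),0*a+.022]]
ptr={"top":(302.4,194.2),"scene":(277.8,217.6)}
bar={"top":(290,156.8),"scene":(246.4,182.2)}
print("ptr",tri(cs.values(),[ptr[n] for n in cs]),"bar",tri(cs.values(),[bar[n] for n in cs]),masks.keys())
lamp=[((330+u/2)/1.5625,(90+v/2)/1.5625) for u,v in[(148,157),(305,70),(358,155),(203,247)]]
L=np.array([[.07,.07],[.07,-.07],[-.015,-.07],[-.015,.07]])
def res(p):
    Rw,pw=wheel(*p[:3]);Rs,ps=stand(*p[:3]);r=[]
    P=(rim@Rw.T)+pw
    for n,c in cs.items():
        r+=list((proj(c,pw+Rw@[.140,0,.0])[0]-ptr[n]))
        r+=list((proj(c,pw+Rw@[0,0,.056])[0]-bar[n])*.7)
        if n in masks:
            ys,xs=np.nonzero(masks[n]);q=proj(c,P)
            bb=[q[:,0].min()-xs.min(),q[:,0].max()-xs.max()]
            bb+=[q[:,1].max()-ys.max()]
            r+=bb
    for l,u in zip(L,lamp):
        r+=list(proj(cs["top"],ps+Rs@[*l,p[3]])[0]-u)
    return np.array(r)
s=least_squares(res,[.4,.15,.3,.39],loss="soft_l1");print(s.x,np.round(s.fun,1))
Rw,pw=wheel(*s.x[:3]);print(Rw.round(3).tolist(),pw)
for n in cs:
  for r in trace("empty_bay",n)[:1]:
    ys,xs=np.nonzero(r["mask"]);c=cs[n];d=ray(c,(xs.mean(),ys.mean()));q0=pw+Rw[:,2]*.006
    X=c["e"]+d*((q0-c["e"])@Rw[:,2])/(d@Rw[:,2]);l=Rw.T@(X-pw);print(n,"empty ang",np.degrees(np.arctan2(l[1],l[0])),np.hypot(*l[:2]))
for r in trace("loose_cassette","top")[:1]:
    ys,xs=np.nonzero(r["mask"]);print("cas",onz(cs["top"],(xs.mean(),ys.mean()),.007),cv2.minAreaRect(np.c_[xs,ys].astype(np.float32)))
for t in["vial","jar_one","cup"]:
  for r in trace(t,"top")[:3]:
    ys,xs=np.nonzero(r["mask"]);print(t,r["score"],onz(cs["top"],(xs.mean(),ys.mean()),.075))
E
python3 fit.py
```

```text
ptr [0.46264135 0.08259591 0.01209367] bar [0.54967782 0.13690865 0.14945375] dict_keys(['scene', 'top'])
[0.57557447 0.14289597 0.52364839 0.39564627] [ -1.3  -5.1   0.7  -0.9  -0.5   0.1  -0.4   0.6  -3.7   2.   -0.1 -89.2
 -27.   36.7  -1.4  -0.7   1.3  -0.3   2.9   3.3  -0.8   2.1]
[[-0.75, 0.5, -0.433], [-0.433, -0.866, -0.25], [-0.5, 0.0, 0.866]] [0.57557447 0.14289597 0.1       ]
scene empty ang 168.9997821857664 0.03931865760323322
top empty ang -62.526632058589016 0.08615105869876377
vial 0.44 [0.38123087 0.0908608  0.075     ]
jar_one 0.6 [0.53764393 0.44339294 0.075     ]
cup 0.65 [0.32909117 0.38569473 0.075     ]
cup 0.55 [0.56559841 0.14210724 0.075     ]
```

```bash
cat >> h.py <<'E'
CAR=(.5756,.1429,.5236)
def rel(p,Rt,o=None):
    o=o or get_obs();R0=np.array(o["tool_rot"]);t=R0.T@(np.array(p)-o["position"]);v=np.degrees(R.from_matrix(R0.T@Rt).as_rotvec())
    return np.round(t,4),np.round(v,1)
def toolR(z,y):
    z=np.array(z)/np.linalg.norm(z);y=np.array(y)-z*(z@y);y/=np.linalg.norm(y);return np.c_[np.cross(y,z),y,z]
E
python3 - <<'E'
from h import *
Rw,pw=wheel(*CAR);c=cam("top");w=cam("wrist")
q0=pw+Rw[:,2]*.066
for uv in[(218,303),(282,312),(220,325),(282,322)]:
    u=((330+uv[0]/2)/1.5625,(90+uv[1]/2)/1.5625);d=ray(c,u);X=c["e"]+d*((q0-c["e"])@Rw[:,2])/(d@Rw[:,2]);print((Rw.T@(X-pw)).round(3))
cas=onz(c,(346,193.3),.007);print("cas",cas, "he",get_image("wrist")["hand_eye"])
o=get_obs()
y=np.array([np.cos(.24),np.sin(.24),0])
Rd=toolR([0,0,-1],y)
print(rel([.42,-.42,.32],o["tool_rot"]))
Rt=toolR(-Rw[:,2],y);print("y in wheel ang",np.degrees(np.arctan2(*(Rw.T@Rt[:,1])[[1,0]])))
print(rel(pw+Rw[:,2]*.20,Rt))
E
```

```text
[-0.027 -0.032  0.066]
[0.011 0.02  0.066]
[-0.007 -0.039  0.066]
[0.02  0.017 0.066]
cas [ 0.46828332 -0.06319419  0.007     ] he [[ 8.66850385e-05 -9.51177530e-01 -3.08644292e-01  7.93610058e-02]
 [ 9.99999994e-01  6.14017967e-05  9.16298452e-05 -1.45707020e-04]
 [-6.82049358e-05 -3.08644298e-01  9.51177529e-01 -1.79660878e-01]
 [ 0.00000000e+00  0.00000000e+00  0.00000000e+00  1.00000000e+00]]
(array([ 0.3026, -0.1639, -0.1253]), array([0., 0., 0.]))
y in wheel ang 161.39962511067674
(array([ 0.4967, -0.6436, -0.0785]), array([-15.4,  29.2, -84.9]))
```

```bash
python3 -m jog '.15 -.08 -.12 0 0 -10 .085; .3 -.16 -.125 0 0 -20 .085; .3 -.16 -.125 0 0 -30 .085; .3 -.16 -.125 0 0 -40 .085; .3 -.16 -.125 0 0 -40 .085; .35 -.3 -.115 -4 8 -50 .085; .4 -.4 -.105 -8 15 -60 .085; .44 -.48 -.095 -11 21 -70 .085; .48 -.58 -.085 -14 26 -78 .085; .497 -.644 -.078 -15.4 29.2 -84.9 .085; .497 -.644 -.078 -15.4 29.2 -84.9 .085; .497 -.644 -.078 -15.4 29.2 -84.9 .085'
cat > look.py <<'E'
from h import *
import sys
w=cam("wrist");cv2.imwrite(sys.argv[1],w["img"][:,:,::-1]);np.savez("w.npz",**w)
o=get_obs();Rw,pw=wheel(*CAR);print(o["t"],(Rw.T@(o["position"]-pw)).round(4),np.round(o["qpos"],2),o["gripper_width"],np.round(o["ft_force"],1),o["grasp_force"])
print("y ang",np.degrees(np.arctan2(*(Rw.T@o["tool_rot"][:,1])[[1,0]])),"z tilt",Rw.T@o["tool_rot"][:,2])
for t in sys.argv[2:]:
  for r in trace(t,"wrist")[:2]:
    ys,xs=np.nonzero(r["mask"]);print(t,round(r["score"],2),np.round(r["bbox"]).tolist(),(xs.mean(),ys.mean()),len(xs),cv2.minAreaRect(np.c_[xs,ys].astype(np.float32)))
print("axis pts",proj(w,[pw+Rw[:,2]*s for s in(.036,.066)]).round(1).tolist(),"pointer rim",proj(w,pw+Rw@[.135,0,.022]).round(1).tolist())
E
python3 look.py pics/w1.png bar empty_bay wheel
```

```text
t: 2.75
position: [0.4694, -0.0299, 0.2823]
tool_rot: [[-0.234, 0.87, 0.433], [0.959, 0.133, 0.249], [0.159, 0.474, -0.866]]
ft_force: [2.5, 0.2, -0.9]
gripper_width: 0.0848
grasp_force: 0.0
2.8 [0.0602 0.0886 0.2451] [ 0.94  0.02 -0.7   2.17 -0.59  0.65  0.87] 0.08467467433713761 [-1.7  8.4 -1.5] 0.0
y ang 161.74609118922265 z tilt [ 3.47052360e-04 -5.49883571e-03 -9.99984821e-01]
bar 0.57 [274.0, 40.0, 297.0, 89.0] (np.float64(285.83009708737865), np.float64(63.53398058252427)) 618 ((285.676513671875, 63.79412078857422), (12.369316101074219, 52.63022994995117), 14.03624439239502)
bar 0.15 [237.0, 188.0, 280.0, 232.0] (np.float64(259.13547904191614), np.float64(206.77170658682635)) 1336 ((258.3747863769531, 207.2330780029297), (43.100311279296875, 42.75507736206055), 10.713123321533203)
empty_bay 0.78 [207.0, 5.0, 260.0, 49.0] (np.float64(234.20341124447253), np.float64(21.868603916614024)) 1583 ((234.00003051757812, 20.999996185302734), (52.325897216796875, 33.941123962402344), 45.0)
wheel 0.97 [177.0, 2.0, 389.0, 171.0] (np.float64(283.3256037685775), np.float64(75.67857616772824)) 30144 ((283.5, 84.5), (169.0, 209.0), 90.0)
wheel 0.28 [161.0, 0.0, 491.0, 173.0] (np.float64(284.70705348716854), np.float64(74.36342049986301)) 32849 ((324.5, 85.0), (170.0, 327.0), 90.0)
axis pts [[283.6, 68.9], [285.6, 66.5]] pointer rim [[186.0, 104.8]]
```

View pics/w1.png

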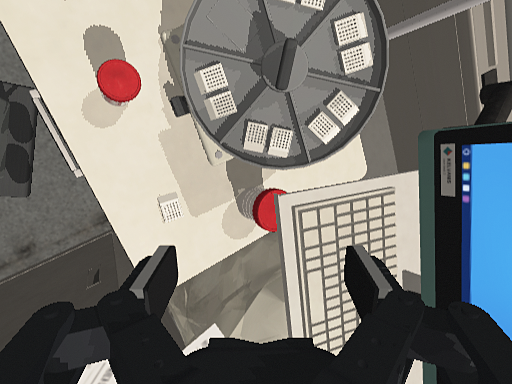

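The wrist view shows the bar from (293,40) to (279,88), the pointer at (178,105), the empty bay at the top left, and the cassette at (170,207).

Run:
```python
from h import *
w=dict(np.load("w.npz"));Rw,pw=wheel(*CAR)
def onp(u,s):
    d=ray(w,u);q=pw+Rw[:,2]*s;X=w["e"]+d*((q-w["e"])@Rw[:,2])/(d@Rw[:,2]);return Rw.T@(X-pw)
r=trace("bar","wrist")[0]["mask"];ys,xs=np.nonzero(r)
P=np.array([onp(u,.06) for u in zip(xs,ys)]);c,(a),g=cv2.minAreaRect(P[:,:2].astype(np.float32)*1000);print(c,a,g)
U,S,V=np.linalg.svd(P-P.mean(0));print(np.degrees(np.arctan2(V[0][1],V[0][0])))
r=trace("wheel","wrist")[0]["mask"];m=r.astype(np.uint8);cn=max(cv2.findContours(m,0,1)[0],key=cv2.contourArea)[:,0]
Q=np.array([onp(u,.022) for u in cn if u[1]>6]);f=least_squares(lambda p:np.hypot(Q[:,0]-p[0],Q[:,1]-p[1])-p[2],[0,0,.135],loss="soft_l1",f_scale=.003);print("rim",f.x)
X=onp((178,105),0);print("ptr ang",np.degrees(np.arctan2(X[1]-f.x[1],X[0]-f.x[0])))
# walls/hub view: empty bay
ys,xs=np.nonzero(trace("empty_bay","wrist")[0]["mask"])
X=onp((xs.mean(),ys.mean()),.006);print("empty",X)
ys,xs=np.nonzero(trace("loose_cassette","wrist")[0]["mask"]);Pc=np.array([onz(w,u,.004)[:2] for u in zip(xs,ys)])
print("cas",cv2.minAreaRect(Pc.astype(np.float32)*1000),Pc.mean(0))
for n in("vial","jar_one"):
  for r in trace(n,"wrist"):
    ys,xs=np.nonzero(r["mask"]);print(n,r["score"],xs.mean(),ys.mean(),onz(w,(xs.mean(),ys.mean()),.07))
```

```text
(-1.1810531616210938, -2.5239200592041016) (56.07585144042969, 14.32451057434082) 57.961700439453125
58.351456324554555
rim [-0.00138224 -0.00153049  0.13338443]
ptr ang -1.1363472833592627
empty [ 0.04043183 -0.0748586   0.006     ]
cas ((470.64239501953125, -65.78251647949219), (29.34619903564453, 41.983802795410156), 23.480920791625977) [ 0.47000392 -0.06571747]
vial 0.77 118.26127819548873 82.27067669172932 [0.38221069 0.08284423 0.07      ]
jar_one 0.23 259.4256259204713 206.63107511045655 [ 0.58631246 -0.04772065  0.07      ]
```

```bash
cat >> h.py <<'E'
def wt(ang,s,x=-.0013,y=-.002):  # tool target on wheel axis, y at ang deg
    Rw,pw=wheel(*CAR);a=np.radians(ang);return pw+Rw@[x,y,s],toolR(-Rw[:,2],Rw@[np.cos(a),np.sin(a),0])
E
python3 - <<'E'
from h import *
print(rel(*wt(148,.12)),rel(*wt(148,.044)),get_obs()["qpos"].round(2))
E
```

```text
(array([0.116 , 0.0298, 0.1275]), array([-0. , -0. , 13.3])) (array([0.116 , 0.0298, 0.2035]), array([-0. , -0. , 13.3])) [ 0.94  0.03 -0.68  2.17 -0.59  0.66  0.88]
```

```bash
python3 -m jog '.04 .01 .04 0 0 5 .06; .08 .02 .08 0 0 10 .06; .116 .03 .127 0 0 13.3 .06; .116 .03 .127 0 0 13.3 .06; .116 .03 .127 0 0 13.3 .06; .116 .03 .127 0 0 13.3 .06'; python3 look.py pics/w2.png bar
python3 - <<'E'
from h import *
print(rel(*wt(148,.044)))
w=dict(np.load("w.npz"));Rw,pw=wheel(*CAR)
def onp(u,s):
    d=ray(w,u);q=pw+Rw[:,2]*s;X=w["e"]+d*((q-w["e"])@Rw[:,2])/(d@Rw[:,2]);return Rw.T@(X-pw)
ys,xs=np.nonzero(trace("bar","wrist")[0]["mask"]);P=np.array([onp(u,.064)[:2] for u in zip(xs,ys)]);print(cv2.minAreaRect(P.astype(np.float32)*1000))
E
```

```text
t: 4.0
position: [0.5231, 0.1156, 0.2049]
tool_rot: [[-0.028, 0.901, 0.432], [0.964, -0.09, 0.25], [0.264, 0.423, -0.866]]
ft_force: [0.2, -0.5, 0.9]
gripper_width: 0.0599
grasp_force: 0.0
4.05 [-0.0012 -0.0018  0.1208] [ 0.34  0.19 -0.61  2.26 -0.16  0.23 -0.12] 0.05988891927314059 [ 0.5 -0.8  1.1] 0.0
y ang 148.03225207601318 z tilt [ 4.99845273e-04  3.54265054e-04 -9.99999812e-01]
bar 0.6 [252.0, 158.0, 271.0, 220.0] (np.float64(260.911495422177), np.float64(190.9796541200407)) 983 ((261.0, 190.5), (65.0, 16.0), 90.0)
axis pts [[260.6, 187.7], [260.6, 198.2]] pointer rim [[153.5, 247.4]]
(array([ 0.0007, -0.0003,  0.077 ]), array([ 0. ,  0.1, -0. ]))
((-2.9733352661132812, -4.215385437011719), (58.228363037109375, 13.769254684448242), 58.62226104736328)
```

```bash
python3 -m jog '.0015 0 .03 0 0 0 .06; .002 0 .06 0 0 0 .06; .002 0 .077 0 0 0 .06; .002 0 .077 0 0 0 .06; .002 0 .077 0 0 0 0; .002 0 .077 0 0 0 0; .002 0 .077 0 0 0 0; .002 0 .077 0 0 0 0;.002 0 .077 0 0 0 0'; python3 look.py pics/w3.png
```

```text
t: 5.28
position: [0.5565, 0.1367, 0.1393]
tool_rot: [[-0.028, 0.901, 0.433], [0.964, -0.09, 0.25], [0.264, 0.424, -0.866]]
ft_force: [0.6, -0.1, -0.1]
gripper_width: -0.0003
grasp_force: 0.0
5.325 [-0.0027 -0.0044  0.0438] [ 0.36  0.4  -0.78  2.28  1.28  0.17 -1.56] -0.0005051785500604827 [-0.3  0.8 -0.6] 0.0
y ang 148.0902301407512 z tilt [ 1.90809665e-04  1.83514991e-04 -9.99999965e-01]
axis pts [[260.0, 223.1], [259.9, 243.6]] pointer rim [[120.7, 295.6]]
```

View pics/w3.png

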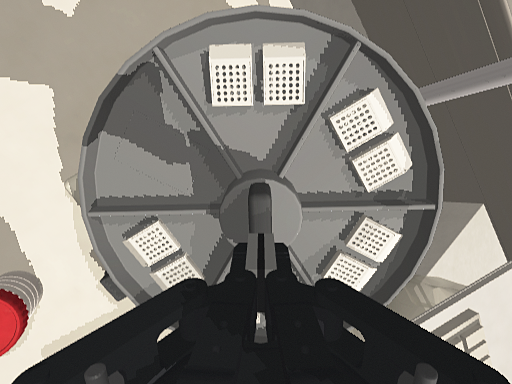

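The gripper closed on nothing. In the picture the hub centre is near (261,208), against a prediction of (260,223–243), so the wheel is farther from the fingers than modelled. I'll refit its position from the rim contour.

Run:
```python
from h import *
w=dict(np.load("w.npz"));Rw,pw=wheel(*CAR);o=get_obs()
print("K",w["K"][0,0],"TCP px",proj(w,o["position"]),"grasp px",proj(w,o["position"]-.019*o["tool_rot"][:,2]))
m=trace("wheel","wrist")[0]["mask"].astype(np.uint8)
cn=max(cv2.findContours(m,0,1)[0],key=cv2.contourArea)[:,0];print(cn.min(0),cn.max(0))
Q=cn[(cn[:,1]<200)&(cn[:,0]>2)].astype(float)
a=np.linspace(0,2*np.pi,720)
def res(d,full=False):
    P=[]
    for s in(0,.022): P.append(proj(w,pw+(np.c_[.135*np.cos(a),.135*np.sin(a),0*a+s]+d)@Rw.T))
    h=cv2.convexHull(np.r_[P[0],P[1]].astype(np.float32))
    return np.array([cv2.pointPolygonTest(h,tuple(map(float,q)),True) for q in Q])
f=least_squares(res,[0,0,0],loss="soft_l1",diff_step=1e-3,x_scale=.01,f_scale=2);print("offset in wheel frame",f.x.round(4),np.abs(f.fun).mean(),np.abs(res(np.zeros(3))).mean())
# hub and bar end predictions
for d in(np.zeros(3),f.x):
    b=np.array([np.cos(np.radians(58.3)),np.sin(np.radians(58.3)),0])
    print(proj(w,[pw+Rw@(d+b*k*.028+[0,0,s]) for s in(.066,.036) for k in(-1,1)]).round().tolist())
    print("hub",proj(w,[pw+Rw@(d+np.array([.03*np.cos(t),.03*np.sin(t),.036])) for t in np.radians([58,148,238,328])]).round().tolist())
r=trace("bar","wrist");print([(x["score"],x["bbox"]) for x in r])
```

```text
K 291.4505074682829 TCP px [[259.93445838 220.82866293]] grasp px [[259.87455043 233.52447909]]
[77  5] [444 305]
offset in wheel frame [-0.0014 -0.0015 -0.0024] 0.4446437165922736 1.6577135768973175
[[260.0, 200.0], [260.0, 283.0], [260.0, 185.0], [260.0, 258.0]]
hub [[260.0, 261.0], [303.0, 223.0], [260.0, 182.0], [217.0, 223.0]]
[[260.0, 195.0], [261.0, 278.0], [260.0, 181.0], [261.0, 254.0]]
hub [[260.0, 256.0], [303.0, 219.0], [261.0, 178.0], [218.0, 219.0]]
[(0.76, [249.0, 184.8, 271.8, 232.0])]
```

Run:
```python
import cv2
a=cv2.imread("pics/w3.png")[150:330,150:370];cv2.imwrite("pics/w3z.png",cv2.convertScaleAbs(cv2.resize(a,None,fx=3.3,fy=3.3,interpolation=2),alpha=1.8,beta=20))
```

```text
(no output)
```

View pics/w3z.png

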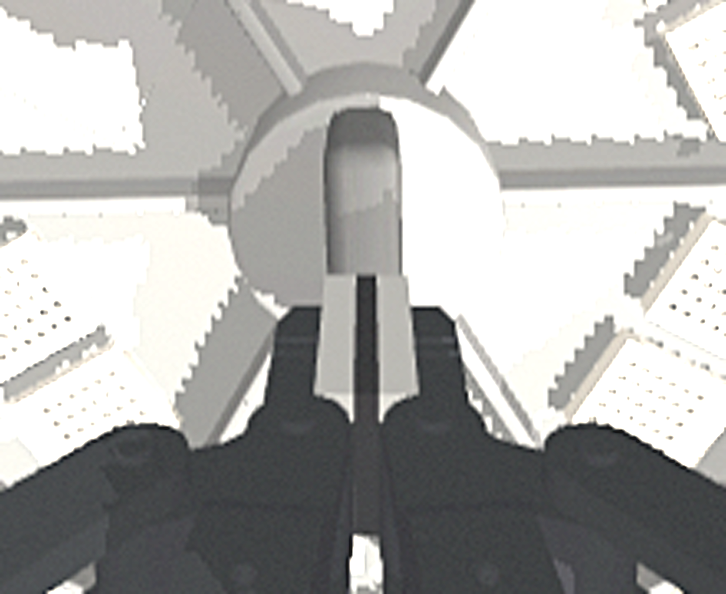

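The pads' front edge is at about (261,232) and they stand in front of the bar. So the fingertips end some 20–35 mm short of the nominal TCP, above the bar. I'll open, go lower in small guarded steps, and watch the force.

```bash
python3 -m jog '0 0 0 0 0 0 .04; 0 0 0 0 0 0 .04; 0 0 0 0 0 0 .04; 0 0 .004 0 0 0 .04; 0 0 .008 0 0 0 .04; 0 0 .012 0 0 0 .04' ; python3 -m jog '0 0 .004 0 0 0 .04; 0 0 .008 0 0 0 .04; 0 0 .008 0 0 0 .04';python3 look.py pics/w4.png
```

```text
t: 6.18
position: [0.5616, 0.1405, 0.1284]
tool_rot: [[-0.029, 0.901, 0.432], [0.964, -0.09, 0.251], [0.265, 0.424, -0.866]]
ft_force: [0.4, 1.7, 0.4]
gripper_width: 0.0401
grasp_force: 0.0
t: 6.55
position: [0.565, 0.1425, 0.1214]
tool_rot: [[-0.029, 0.901, 0.432], [0.964, -0.089, 0.251], [0.265, 0.424, -0.866]]
ft_force: [0.3, -0.2, 0.4]
gripper_width: 0.0396
grasp_force: 0.0
6.6 [-0.0026 -0.005   0.0233] [ 0.32  0.44 -0.75  2.28  1.54  0.18 -1.82] 0.04010094117296906 [-0.2  0.3  0.3] 0.0
y ang 148.12294099593444 z tilt [ 5.44738983e-04 -1.16957235e-03 -9.99999168e-01]
axis pts [[260.7, 237.5], [260.7, 263.2]] pointer rim [[109.0, 314.0]]
```

View pics/w4.png

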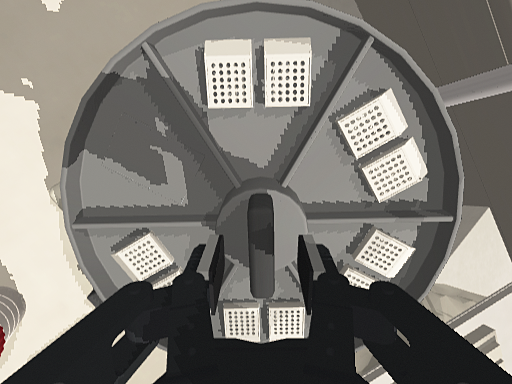

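Both pads now straddle the bar, their tips at y≈235 and inner faces at x=222 and 299. Their size puts the tips about 40 mm behind the nominal TCP, level with the bar's top. I'll go down another 15 mm and close.

```bash
python3 -m jog '.0 0 .005 0 0 0 .04; 0 0 .01 0 0 0 .04; 0 0 .015 0 0 0 .04; 0 0 .015 0 0 0 .04';python3 -m jog '0 0 0 0 0 0 0; 0 0 0 0 0 0 0; 0 0 0 0 0 0 0; 0 0 0 0 0 0 0'; python3 look.py pics/w5.png
```

```text
t: 7.1
position: [0.5714, 0.1462, 0.1083]
tool_rot: [[-0.029, 0.901, 0.432], [0.964, -0.09, 0.251], [0.265, 0.423, -0.866]]
ft_force: [-0.5, 0.5, 0.0]
gripper_width: 0.0401
grasp_force: 0.0
t: 7.6
position: [0.5716, 0.1461, 0.109]
tool_rot: [[-0.029, 0.901, 0.433], [0.964, -0.09, 0.25], [0.264, 0.425, -0.866]]
ft_force: [-2.9, -2.4, 5.4]
gripper_width: 0.0122
grasp_force: 59.3
7.65 [-0.0029 -0.0047  0.0087] [ 0.33  0.49 -0.78  2.27  1.68  0.23 -1.95] 0.012293936872949364 [-2.8 -2.3  5.5] 59.30107355117798
y ang 148.12917741914163 z tilt [-1.76744153e-04 -2.10089629e-04 -9.99999962e-01]
axis pts [[260.0, 248.7], [259.9, 279.2]] pointer rim [[98.1, 328.5]]
```

```bash
python3 -m jog '0 -.0004 0 0 0 -7 0; -.0002 -.0008 0 0 0 -14 0; -.0003 -.0011 0 0 0 -21 0; -.0003 -.0011 0 0 0 -21 0'; python3 -c "
from plant import *;print(get_obs()['qpos'].round(2))"
```

```text
t: 8.15
position: [0.5708, 0.1459, 0.1086]
tool_rot: [[-0.351, 0.83, 0.433], [0.932, 0.264, 0.25], [0.094, 0.492, -0.866]]
ft_force: [-2.6, -2.6, 5.4]
gripper_width: 0.0126
grasp_force: 59.2
[ 0.31  0.48 -0.75  2.28  1.71  0.21 -1.62]
```

```bash
python3 -m jog '0 -.0004 0 0 0 -8 0; -.0001 -.0008 0 0 0 -16 0; -.0003 -.0012 0 0 0 -24 0; -.0005 -.0016 0 0 0 -32 0; -.0007 -.0019 0 0 0 -39.5 0; -.0007 -.0019 0 0 0 -39.5 0; -.0007 -.0019 0 0 0 -39.5 0'; python3 -m jog '0 0 0 0 0 0 .04; 0 0 0 0 0 0 .05; 0 0 0 0 0 0 .05; 0 0 -.03 0 0 0 .05; 0 0 -.06 0 0 0 .05; 0 0 -.1 0 0 0 .06; 0 0 -.15 0 0 0 .06; 0 0 -.2 0 0 0 .06; 0 0 -.2 0 0 0 .06'; python3 look.py pics/w6.png empty_bay bar loose_cassette
```

```text
t: 9.02
position: [0.5695, 0.1449, 0.1076]
tool_rot: [[-0.798, 0.418, 0.433], [0.553, 0.795, 0.251], [-0.24, 0.439, -0.866]]
ft_force: [-1.1, -1.0, 6.6]
gripper_width: 0.0125
grasp_force: 59.3
t: 10.15
position: [0.4958, 0.0852, 0.2504]
tool_rot: [[-0.789, 0.44, 0.43], [0.565, 0.794, 0.224], [-0.243, 0.419, -0.875]]
ft_force: [-0.6, -0.5, -0.2]
gripper_width: 0.0599
grasp_force: 0.0
10.2 [0.0098 0.0092 0.1803] [ 1.13  0.2  -1.44  2.21  0.21  0.41  0.58] 0.05996336148381436 [-1.3  4.   1.5] 0.0
y ang -151.93931854204052 z tilt [ 0.01877524  0.02068945 -0.99960964]
empty_bay 0.74 [186.0, 99.0, 243.0, 150.0] (np.float64(214.4388327721661), np.float64(123.76430976430976)) 1782 ((214.3890380859375, 123.62547302246094), (53.25851821899414, 34.62682342529297), 28.49563980102539)
bar 0.56 [272.0, 142.0, 288.0, 191.0] (np.float64(278.23065476190476), np.float64(166.2172619047619)) 672 ((278.5, 166.5), (53.0, 13.0), 90.0)
loose_cassette 0.71 [51.0, 152.0, 91.0, 186.0] (np.float64(69.44211686879824), np.float64(168.21719955898567)) 907 ((69.63792419433594, 168.84483337402344), (29.41264533996582, 33.61445236206055), 23.198591232299805)
axis pts [[275.1, 164.5], [275.8, 171.3]] pointer rim [[168.8, 105.6]]
```

View pics/w6.png

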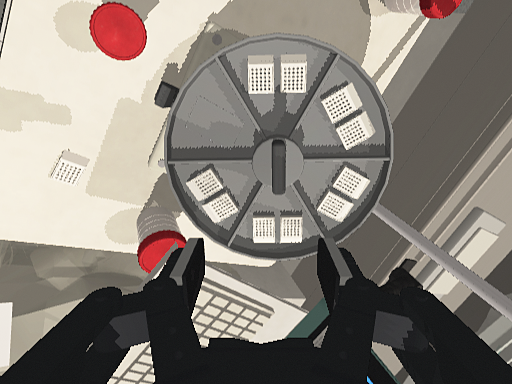

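The empty bay is now at the front (214,124), beside the pointer at (167,94), with the bar at (278,166) and the cassette at (69,168). I'll check the wheel angle and work out the cassette approach.

Run:
```python
from h import *
w=dict(np.load("w.npz"));Rw,pw=wheel(*CAR)
def onp(u,s):
    d=ray(w,u);q=pw+Rw[:,2]*s;X=w["e"]+d*((q-w["e"])@Rw[:,2])/(d@Rw[:,2]);return Rw.T@(X-pw)
ys,xs=np.nonzero(trace("bar","wrist")[0]["mask"]);P=np.array([onp(u,.06)[:2] for u in zip(xs,ys)]);print(cv2.minAreaRect(P.astype(np.float32)*1000))
print("empty",onp((214.4,123.8),.006), "walls", [np.degrees(np.arctan2(X[1]+.002,X[0]+.0013)) for X in(onp((172,160),.02),onp((226,62),.02))])
ys,xs=np.nonzero(trace("loose_cassette","wrist")[0]["mask"]);Pc=np.array([onz(w,u,.004)[:2] for u in zip(xs,ys)])
print("cas",cv2.minAreaRect(Pc.astype(np.float32)*1000))
a=np.radians(113.5);Rt=toolR([0,0,-1],[np.cos(a),np.sin(a),0])
print(rel([.4706,-.0655,.15],Rt),rel([.4706,-.0655,.08],Rt))
```

```text
((-1.320502758026123, -3.859773635864258), (13.660524368286133, 57.01331329345703), 28.638107299804688)
empty [ 0.08330321 -0.00330331  0.006     ] walls [np.float64(28.004732913847537), np.float64(-34.452971306985404)]
cas ((470.3555603027344, -66.44193267822266), (30.076343536376953, 43.70171356201172), 22.791126251220703)
(array([-0.0407, -0.1728,  0.0422]), array([ 15.9,  25.6, -54.6])) (array([-0.0236, -0.202 ,  0.1034]), array([ 15.9,  25.6, -54.6]))
```

```bash
python3 -m jog '-.01 -.04 .01 3 5 -10 .07; -.02 -.08 .02 6 10 -20 .07; -.03 -.12 .03 9 15 -32 .07; -.04 -.17 .042 13 21 -44 .07; -.041 -.173 .042 15.9 25.6 -54.6 .07; -.041 -.173 .042 15.9 25.6 -54.6 .07; -.041 -.173 .042 15.9 25.6 -54.6 .07; -.041 -.173 .042 15.9 25.6 -54.6 .07; -.041 -.173 .042 15.9 25.6 -54.6 .07'
cat > cas.py <<'E'
from h import *
o=get_obs();print(o["t"],o["qpos"].round(2));w=cam("wrist")
r=trace("loose_cassette","wrist");print([x["score"] for x in r])
ys,xs=np.nonzero(r[0]["mask"]);Pc=np.array([onz(w,u,.005)[:2] for u in zip(xs,ys)])
q=cv2.minAreaRect(Pc.astype(np.float32)*1000);print("cas",q)
a=q[2]+(90 if q[1][1]>q[1][0] else 0);a=np.radians(a);Rt=toolR([0,0,-1],[np.cos(a),np.sin(a),0])
for z in(.02,-.03):print(rel([*np.array(q[0])/1000,z],Rt))
cv2.imwrite("pics/w7.png",w["img"][:,:,::-1])
E
python3 cas.py
```

```text
t: 11.58
position: [0.4703, -0.0664, 0.1502]
tool_rot: [[-0.918, -0.396, 0.0], [-0.396, 0.918, -0.0], [-0.0, -0.0, -1.0]]
ft_force: [-0.5, -0.8, -0.2]
gripper_width: 0.0702
grasp_force: 0.0
11.575 [ 0.89  0.62 -1.32  1.98  0.69  1.1   1.24]
[0.82]
cas ((471.20526123046875, -65.81851196289062), (29.327646255493164, 38.16053009033203), 22.31031608581543)
(array([-0.001 ,  0.0004,  0.1305]), array([-0.,  0.,  1.]))
(array([-0.001 ,  0.0004,  0.1805]), array([-0.,  0.,  1.]))
```

```bash
python3 -m jog '-.001 0 .05 0 0 1 .06; -.001 0 .1 0 0 1 .06; -.001 0 .14 0 0 1 .06; -.001 0 .165 0 0 1 .06; -.001 0 .17 0 0 1 .06; -.001 0 .17 0 0 1 .06'; python3 cas.py
```

```text
t: 12.42
position: [0.4718, -0.0655, -0.0189]
tool_rot: [[-0.924, -0.381, 0.001], [-0.381, 0.924, 0.0], [-0.001, -0.0, -1.0]]
ft_force: [-0.8, 0.5, 0.5]
gripper_width: 0.0601
grasp_force: 0.0
12.425 [ 0.7   0.83 -1.05  2.15  1.05  0.83  0.92]
[0.58]
cas ((470.29449462890625, -65.90046691894531), (31.930286407470703, 40.460479736328125), 22.41964340209961)
(array([ 0.0019,  0.0004, -0.0384]), array([-0. ,  0.1, -0. ]))
(array([0.002 , 0.0004, 0.0116]), array([-0. ,  0.1, -0. ]))
```

View pics/w7.png

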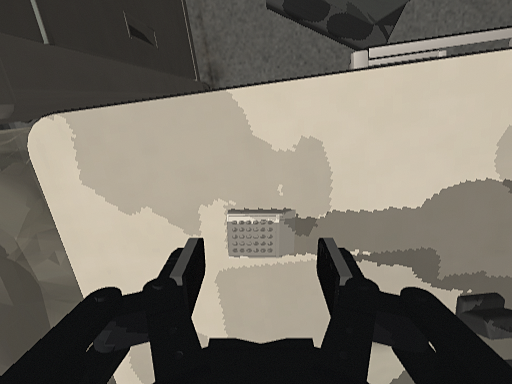

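The cassette is centred at (254,236) between the pads at x=195 and 325, and the tips are still clearly above it. Lowering with the measured tip offset, then closing.

```bash
python3 -m jog '.002 0 .006 0 0 0 .055; .002 0 .013 0 0 0 .055; .002 0 .019 0 0 0 .055; .002 0 .019 0 0 0 .055'; python3 -m jog '0 0 0 0 0 0 .03; 0 0 0 0 0 0 .03; 0 0 0 0 0 0 .03; 0 0 0 0 0 0 .03'
```

```text
t: 13.02
position: [0.4694, -0.0661, -0.039]
tool_rot: [[-0.924, -0.382, -0.001], [-0.382, 0.924, 0.0], [0.001, 0.0, -1.0]]
ft_force: [-0.2, 0.5, 0.9]
gripper_width: 0.0551
grasp_force: 0.0
t: 13.52
position: [0.4703, -0.0657, -0.0375]
tool_rot: [[-0.924, -0.382, 0.002], [-0.382, 0.924, 0.0], [-0.002, -0.001, -1.0]]
ft_force: [-1.6, -0.9, 12.5]
gripper_width: 0.0364
grasp_force: 59.6
```

```bash
python3 -m jog '0 0 -.03 0 0 0 .03; 0 0 -.08 0 0 0 .03; 0 0 -.13 0 0 0 .03; 0 0 -.18 0 0 0 .03; 0 0 -.2 0 0 0 .03; 0 0 -.2 0 0 0 .03'
python3 - <<'E'
from h import *
for s in(.06,.0,-.03):print(rel(*wt(-91.5,s,.102,-.004)))
o=get_obs();w=cam("wrist");print(o["qpos"].round(2))
for r in trace("loose_cassette","wrist")[:2]:
    ys,xs=np.nonzero(r["mask"]);print(r["score"],r["bbox"],cv2.minAreaRect(np.c_[xs,ys].astype(np.float32)))
E
```

```text
t: 14.28
position: [0.4702, -0.0664, 0.1623]
tool_rot: [[-0.924, -0.381, 0.002], [-0.381, 0.924, -0.001], [-0.002, -0.002, -1.0]]
ft_force: [-0.8, 0.2, -1.0]
gripper_width: 0.0355
grasp_force: 60.0
(array([-0.0593,  0.1417,  0.0612]), array([ -2.5, -29.8,  -5.9]))
(array([-0.089 ,  0.1458,  0.1132]), array([ -2.5, -29.8,  -5.9]))
(array([-0.1038,  0.1478,  0.1392]), array([ -2.5, -29.8,  -5.9]))
[ 0.9   0.59 -1.31  1.97  0.65  1.1   1.26]
0.76 [224.7, 228.2, 300.6, 279.9] ((262.5, 253.0), (54.0, 75.0), 90.0)
```

```bash
python3 -m jog '-.005 .03 0 0 -5 -1 .03; -.01 .06 0 -1 -12 -2 .03; -.02 .1 .01 -2 -20 -4 .03; -.03 .142 .02 -2.5 -29.8 -5.9 .03; -.045 .142 .035 -2.5 -29.8 -5.9 .03; -.059 .142 .061 -2.5 -29.8 -5.9 .03; -.059 .142 .061 -2.5 -29.8 -5.9 .03; -.059 .142 .061 -2.5 -29.8 -5.9 .03'; python3 look.py pics/w8.png pointer empty_bay loose_cassette
python3 - <<'E'
from h import *
for s in(.0,-.03):print(rel(*wt(-91.5,s,.102,-.004)))
E
```

```text
t: 15.38
position: [0.4804, 0.0879, 0.1067]
tool_rot: [[-0.77, -0.485, 0.414], [-0.414, 0.874, 0.254], [-0.485, 0.024, -0.874]]
ft_force: [0.8, -0.2, -0.1]
gripper_width: 0.0357
grasp_force: 60.1
15.425 [0.0915 0.0008 0.0615] [ 0.86  0.7  -1.52  2.46  1.59  0.64  0.25] 0.03658365953554801 [-0.1  0.2  0.7] 60.06075203418732
y ang -91.45701337386284 z tilt [ 0.01616444 -0.00969229 -0.99982237]
pointer 0.8 [112.0, 104.0, 417.0, 379.0] (np.float64(264.6198056646682), np.float64(219.05457928468059)) 38696 ((263.9344177246094, 240.97250366210938), (303.0928649902344, 270.1090393066406), 0.5589654445648193)
pointer 0.49 [112.0, 149.0, 416.0, 379.0] (np.float64(265.85795256641654), np.float64(236.85434280105127)) 31581 ((264.22955322265625, 261.47052001953125), (304.08306884765625, 229.12078857421875), 0.5589655041694641)
empty_bay 0.63 [240.0, 173.0, 287.0, 226.0] (np.float64(264.1430887717876), np.float64(197.59464937170654)) 2467 ((263.5, 198.0), (54.0, 47.0), 90.0)
loose_cassette 0.82 [225.0, 225.0, 301.0, 279.0] (np.float64(259.76859283039056), np.float64(251.81701444622792)) 3738 ((261.5, 252.5), (76.99998474121094, 54.99999237060547), 0.0)
axis pts [[262.9, 309.8], [263.7, 337.3]] pointer rim [[258.3, 147.1]]
(array([0.0106, 0.0057, 0.0625]), array([ 0.3, -0.8,  0.1]))
(array([0.0101, 0.0055, 0.0925]), array([ 0.3, -0.8,  0.1]))
```

View pics/w8.png

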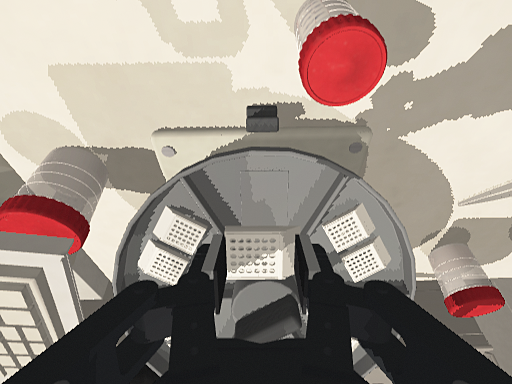

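The view shows the held cassette at (262,252), lined up with the empty bay floor (264,198) and the pointer (262,118). Two joints are at their limits, so I'll go down partway and see whether they ease.

```bash
python3 -m jog '0 .002 .02 0 0 0 .03; .004 .004 .035 0 0 0 .03; .006 .005 .05 .3 -.8 0 .03; .008 .005 .05 .3 -.8 0 .03; .008 .005 .05 .3 -.8 0 .03'
python3 - <<'E'
from h import *
print(get_obs()["qpos"].round(3))
Rw,pw=wheel(*CAR);o=get_obs();print((Rw.T@(o["position"]-pw)).round(4),Rw.T@o["tool_rot"])
for s in(-.01,-.03):print(rel(*wt(-91.5,s,.102,-.004)),rel(*wt(-91.5,s,.095,-.004)))
E
```

```text
t: 16.2
position: [0.5051, 0.1002, 0.0658]
tool_rot: [[-0.767, -0.483, 0.421], [-0.413, 0.875, 0.251], [-0.49, 0.019, -0.871]]
ft_force: [1.0, 0.3, -0.1]
gripper_width: 0.036
grasp_force: 60.1
[ 0.748  0.884 -1.52   2.46   1.725  0.841  0.138]
[0.0884 0.0018 0.0116] [[ 0.99960358 -0.02588205  0.01108202]
 [-0.02580521 -0.99964233 -0.00702144]
 [ 0.01125979  0.00673268 -0.99991394]]
(array([0.0135, 0.0053, 0.0218]), array([ 0.4, -0.6,  0. ])) (array([0.0065, 0.0055, 0.0217]), array([ 0.4, -0.6,  0. ]))
(array([0.0132, 0.0051, 0.0418]), array([ 0.4, -0.6,  0. ])) (array([0.0062, 0.0053, 0.0417]), array([ 0.4, -0.6,  0. ]))
```

```bash
python3 -m jog '.004 .003 0 0 2 0 .03; .008 .005 0 .3 4 0 .03; .012 .005 0 .4 6 0 .03; .012 .005 0 .4 6 0 .03; .012 .005 0 .4 6 0 .03'
cat > st.py <<'E'
from h import *
print(get_obs()["qpos"].round(3))
Rw,pw=wheel(*CAR);o=get_obs();L=Rw.T@o["tool_rot"];p=Rw.T@(o["position"]-pw);print("tcp",p.round(4),"tip",(p-.038*L[:,2]).round(4),"z",L[:,2].round(3),"F",np.round(o["ft_force"],1),o["t"])
E
python3 st.py
```

```text
t: 16.82
position: [0.4938, 0.0997, 0.0597]
tool_rot: [[-0.808, -0.48, 0.342], [-0.436, 0.877, 0.201], [-0.397, 0.013, -0.918]]
ft_force: [-0.1, 0.4, 0.4]
gripper_width: 0.0361
grasp_force: 60.1
[ 0.702  0.842 -1.48   2.399  1.543  0.825  0.265]
tcp [ 0.1002 -0.0035  0.0113] tip [ 0.0959 -0.0034  0.0491] z [ 0.115 -0.003 -0.993] F [-0.1  0.4  0.4] 16.825
```

```bash
python3 -m jog '0 0 .012 0 0 0 .03; 0 0 .024 0 -1 0 .03; 0 0 .034 0 -2 0 .03; 0 0 .038 0 -3 0 .03; 0 0 .038 0 -3 0 .03'; python3 st.py
```

```text
t: 17.45
position: [0.506, 0.1076, 0.0239]
tool_rot: [[-0.789, -0.481, 0.382], [-0.425, 0.877, 0.225], [-0.443, 0.015, -0.896]]
ft_force: [0.3, 1.0, -0.5]
gripper_width: 0.0361
grasp_force: 60.1
[ 0.65   0.95  -1.436  2.449  1.769  0.894  0.095]
tcp [ 0.1055 -0.0043 -0.0269] tip [ 0.1031 -0.0041  0.011 ] z [ 0.064 -0.004 -0.998] F [ 0.3  1.  -0.5] 17.45
```

```bash
python3 -m jog '0 0 .002 0 0 0 .03; 0 0 .004 0 0 0 .03; 0 0 .004 0 0 0 .03'; python3 -m jog '0 0 .001 0 0 0 .03; 0 0 .002 0 0 0 .03; 0 0 .002 0 0 0 .03'; python3 st.py
```

```text
t: 17.82
position: [0.5084, 0.1088, 0.0209]
tool_rot: [[-0.789, -0.48, 0.383], [-0.425, 0.877, 0.224], [-0.444, 0.014, -0.896]]
ft_force: [-0.6, 0.7, -0.0]
gripper_width: 0.0358
grasp_force: 60.1
t: 18.2
position: [0.5086, 0.1092, 0.0199]
tool_rot: [[-0.788, -0.482, 0.384], [-0.426, 0.876, 0.224], [-0.445, 0.013, -0.896]]
ft_force: [-10.5, -6.6, 20.2]
gripper_width: 0.0365
grasp_force: 67.7
[ 0.641  0.962 -1.429  2.447  1.783  0.904  0.087]
tcp [ 0.1049 -0.0043 -0.0319] tip [ 0.1025 -0.0042  0.006 ] z [ 0.062 -0.002 -0.998] F [-10.5  -6.6  20.2] 18.2
```

Contact with the floor. Back off 1 mm, open slightly, retreat along the axis.

```bash
python3 -m jog '0 0 -.001 0 0 0 .036; 0 0 -.001 0 0 0 .044; 0 0 -.001 0 0 0 .048; 0 0 -.001 0 0 0 .048; 0 0 -.001 0 0 0 .048' ; python3 st.py; python3 -m jog '0 0 -.015 0 0 0 .048; 0 0 -.04 0 0 0 .048; 0 0 -.07 0 0 0 .048; 0 0 -.1 0 0 0 .05; 0 0 -.13 0 0 0 .05; 0 0 -.13 0 0 0 .05'; python3 look.py pics/w9.png loose_cassette bar
```

```text
t: 18.82
position: [0.5086, 0.109, 0.0198]
tool_rot: [[-0.789, -0.48, 0.383], [-0.425, 0.877, 0.225], [-0.444, 0.015, -0.896]]
ft_force: [-0.3, -0.2, 1.0]
gripper_width: 0.0478
grasp_force: 0.0
[ 0.642  0.961 -1.428  2.446  1.781  0.901  0.088]
tcp [ 0.1051 -0.0042 -0.032 ] tip [ 0.1026 -0.004   0.006 ] z [ 0.064 -0.003 -0.998] F [-0.3 -0.2  1. ] 18.825
t: 19.58
position: [0.4594, 0.0786, 0.1378]
tool_rot: [[-0.788, -0.479, 0.386], [-0.425, 0.878, 0.221], [-0.445, 0.01, -0.895]]
ft_force: [0.5, -1.2, -0.2]
gripper_width: 0.05
grasp_force: 0.0
19.625 [ 0.0966 -0.0025  0.0983] [ 0.93  0.53 -1.5   2.43  1.3   0.5   0.5 ] 0.05005504916316215 [ 0.5 -0.4 -0.6] 0.0
y ang -91.53704630045463 z tilt [ 6.31384528e-02  7.63615602e-04 -9.98004485e-01]
loose_cassette 0.66 [243.0, 168.0, 285.0, 197.0] (np.float64(262.56173344235486), np.float64(181.30417007358955)) 1223 ((262.5, 182.0), (30.0, 41.0), 90.0)
bar 0.81 [234.0, 278.0, 295.0, 331.0] (np.float64(263.5800586510264), np.float64(303.92375366568916)) 1705 ((262.6192321777344, 303.7498474121094), (29.535741806030273, 64.62994384765625), 64.48612976074219)
bar 0.36 [239.0, 188.0, 280.0, 231.0] (np.float64(262.2501906941266), np.float64(212.37833714721586)) 1311 ((262.0, 207.5), (43.0, 40.0), 90.0)
axis pts [[260.7, 291.8], [260.6, 312.2]] pointer rim [[256.8, 149.2]]
```

View pics/w9.png

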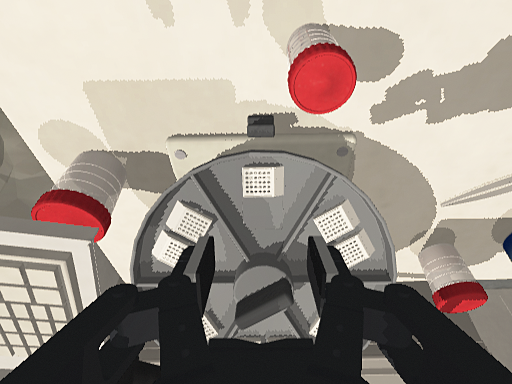

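The cassette lies in the front bay at (262,182), over the pointer at (261,125). I'll check its footprint on the bay floor, then hand in if it fits.

Run:
```python
from h import *
w=cam("wrist");Rw,pw=wheel(*CAR)
def onp(u,s):
    d=ray(w,u);q=pw+Rw[:,2]*s;X=w["e"]+d*((q-w["e"])@Rw[:,2])/(d@Rw[:,2]);return Rw.T@(X-pw)
ys,xs=np.nonzero(trace("loose_cassette","wrist")[0]["mask"]);P=np.array([onp(u,.011)[:2] for u in zip(xs,ys)])*1000
q=cv2.minAreaRect(P.astype(np.float32));print(q,P.min(0),P.max(0))
ok=abs(max(q[1])-40)<4 and abs(min(q[1])-28)<4 and P[:,0].max()<133
print(ok)
if ok: print(job_done())
```

```text
((102.33488464355469, -4.68372917175293), (39.38162612915039, 28.314455032348633), 88.45428466796875) [ 88.14393964 -24.27818335] [116.88098451  15.24730183]
True
the job is handed in; nothing more can be done
None
```

I turned the carousel by its bar to the 2.094 stop, so the empty compartment is at the front over the pointer. The cassette lies flat on its floor, as far as the last wrist image shows, and the job was handed in at about 20 s of robot time; I did not re-image the bystanders afterwards.

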